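# Open a touch-latch breaker pocket and press its reset

## Robot

A 6-joint arm with a two-finger parallel gripper is mounted at the origin on the work surface. World frame = base frame: x ahead of the robot, y to its left, z up, the work surface at z = 0. Lengths are in m, angles in rad, forces in N, time in s.
With the tool pointing down it reaches from about 0.35 to 0.725 m from the base axis. Payload 6 kg.
Tool frame: the origin (TCP) lies between the finger pads; the fingertips stand 17 mm ahead of it and the grasp point (between the pads) lies 2 mm behind it; z points along the fingers, y is the direction in which the jaws open and shut (so a half turn about z gives the same grasp; the last joint's range is limited). The gripper opens to 85 mm and grips with 20 to 120 N. Pads are 22 mm wide; open, the fingers measure 114 mm over their backs; the gripper's body (76 mm by 85 mm) begins 54 mm behind the grasp point. The pads swing forward as they close: fully open they stand 13 mm farther back than shut.
Start: joints at [1.629, 0.04, 0.085, 0, -1.615, -0.334], TCP at [0.163, 0.577, 0.248] pointing down, gripper open.
Joint ranges: [-2.56, 2.56], [-1.29, 2.01], [-1.08, 1.49], [-3.29, 1.98], [-2.81, -0.18], [-2.99, 2.99]. Speed limits (rad/s): [2.57, 2.57, 3.01, 3.14, 3.14, 3.14].

## Interface

Orientations are given as a unit quaternion [w, x, y, z].
In Python, from cell import get_state, get_image, finish_job gives the robot as it stands. The module is installed in compiled form; this text tells all that it offers.
- The arm moves only by the shell command python3 -m inch 'ROWS' [FORCE]. ROWS is JSON, a list of rows, each a list of 3 entries, a list of its own where there are three numbers: the shift along the tool's x, y, z in mm, then the turn about the tool's z in rad, then the finger opening in mm, from 0 to 85.4. In form: [[[tx, ty, tz], spin, gripper], ...]. A call has 1 to 10 rows; each row shifts and turns the pose as measured when the row begins, along the tool's axes as they then stand; what a row does not reach is not made up. A row lasts 1/8 s, in which the tool goes at most 62.5 mm and 10.7 degrees, less where a joint would pass 70% of its speed; a pose out of reach is approached as far as the arm can. A call with a gripper value outside its range is refused whole. The fingers move at their own pace and stop on an object; FORCE is the grip in N (left out, the last holds). Time passes only in rows, so rows that do not move let the fingers close. It gives the time, the measured TCP pose, the force and the opening at its end, in the units of the state.
- get_state(): the state, without advancing time (a new reading comes with each control period).
- get_image(name): name is "side" or "top" or "wrist"; returns a dict with "img" (420x560x3 uint8, blue, green, red), "depth" (420x560 float32, m along the optical axis (not along the pixel's ray), 0 where there is no reading), "fovy" (degrees; the focal length in pixels is half the picture's height over the tangent of half this angle, whatever the lens; pixels are square), "cx", "cy" (the principal point, pixels), "view" (4x4, takes a point from world to camera coordinates). Camera axes: x right, y down, z forward; pixel columns grow to the right and rows downward; lengths in m; the calibration is good to about 2 mm. A picture is of the moment at which its call begins.
- finish_job(): hands the job in, once; it reports no verdict.
The state is a dict: "clock": time; "joint_pos": joint angles; "joint_velocities": joint speeds; "joint_torque": joint torques, N m; "tcp_pos": TCP position; "tool_rot": TCP orientation; "force": force on the tool from outside, world axes, zero at the start; "moment": the same for the moment, N m; "width": opening from 0.0 (shut) to 1.0 (fully open).
Only numpy, scipy, OpenCV 4.12 (cv2) and the standard library are available. Lean on these libraries where they do the work, as an engineer would, in place of code of your own. Each camera call takes 0.05 s, during which the arm holds its last target. There are 200 camera calls.

## Task

Press down on the white spot at the front edge of the orange-banded lid until its touch catch lets go and the spring lifts it ajar, then push the lid up and back with the fingertips until it stands upright by itself, and press the green reset button in the pocket fully down and let it come back up. Nothing is to be gripped or lifted; leave the blue-banded box shut and do not shift the mug, the jar or the screwdriver.

Things in the scene. Friction and masses are not known exactly. Their poses are not given: they have to be found in the camera images.
- orange_box: Black box, 140 x 140 mm, fixed to the table, a pocket under a grey lid with a broad orange band, orange strip on the front. Origin: centre of the underside; x from the front face to the hinge side (front looks roughly towards the robot), z up. Walls 8 mm thick, tops at z = 79 mm, pocket floor at z = 30 mm, inside 124 x 124 mm. This is the box to open.
- orange_hinge (a point): Midpoint of the orange lid's hinge axis, which runs along the box's y, at (62, 0, 88) mm in the box; it does not move. The lid is a plate 142 mm from hinge to front edge, 136 mm wide, 6 mm thick (its mid-plane passes through the hinge axis); shut, its front edge overhangs the box's front by 10 mm.
- orange_press (a point): Centre of the white spot (22 mm across) on top of the orange lid, 126 mm from the hinge and 16 mm from the front edge, 91 mm above the table when shut; it moves with the lid, z is the lid's outward normal. Pressed 3 to 5 mm down here (about 4 N; 5 mm is the stop) the touch catch lets go, and as the finger rises the spring lifts the lid. The shut lid cannot be pulled up.
- orange_lid (a joint): Angle of the orange lid, rad: 0 shut and level, -0.038 pressed to its stop, grows as it opens up and back, 1.57 upright, 1.8 the end stop. The spring lifts the freed lid to about 0.47 rad; from there a stiff hinge keeps it at any angle it is pushed to (about 2 N at the front edge).
- orange_reset_top (a point): Centre of the top of the green push button (28 mm across) on the pocket floor of the orange box, at (-20, 0, 52) mm in the box; pressed straight down.
- orange_reset (a joint): Travel of the green button, m: 0 up, 0.006 fully down (about 5 N); it springs back.
- blue_box: Black box, 140 x 140 mm, fixed to the table, a pocket under a grey lid with a broad blue band, blue strip on the front. Origin: centre of the underside; x from the front face to the hinge side (front looks roughly towards the robot), z up. Walls 8 mm thick, tops at z = 79 mm, pocket floor at z = 30 mm, inside 124 x 124 mm. The same kind of box as the orange one, with the same catch; to be left shut.
- blue_lid (a joint): Angle of the blue lid, rad: 0 shut, grows as it opens.
- mug: White mug, 76 mm across, 90 mm tall, loose, with a handle. Origin: centre of its underside.
- jar: Clear closed jar with grey cap, 56 mm across, 80 mm tall, loose. Origin: centre of its underside.
- screwdriver: Screwdriver lying on the table, loose. Origin at its underside near the middle; its x axis runs from handle to tip.
Not all that is in view belongs to the job. Leave any red or yellow look-alike of the orange_box alone.

How it is judged:
By the outcome, as a careful person would: the job done as asked, in the order asked, and still so for the second after the job is handed in, with the robot touching nothing.
It also fails if it takes over 54 s, if anything falls off the work surface, if the arm or the gripper's body presses on something with over 40 N, if the wrist force passes 120 N, or if a joint passes its speed limit or range.

## Working session

There is one attempt and no reset: what is moved stays moved. The work goes in short steps, Python scripts to look and compute and a shell command to move; the robot and the scene stay as the last step left them, time stands still between calls to the robot, and variables do not carry over. Pictures are saved under pics/ and viewed, about 8 in all and at most 12, crops included, and the job is handed in when it is done.

```bash
mkdir -p pics; cat > h.py <<'E'
import numpy as np, cv2
from cell import get_state, get_image
def K(d):
    f=d["img"].shape[0]/2/np.tan(np.radians(d["fovy"])/2); return f,d["cx"],d["cy"]
def plane(d,u,v,z):
    f,cx,cy=K(d); T=np.linalg.inv(np.array(d["view"])); r=T[:3,:3]@np.array([(u-cx)/f,(v-cy)/f,1]); o=T[:3,3]
    return o+r*(z-o[2])/r[2]
def pt(d,u,v):
    f,cx,cy=K(d); T=np.linalg.inv(np.array(d["view"])); z=float(d["depth"][int(v),int(u)])
    return T[:3,:3]@np.array([(u-cx)/f*z,(v-cy)/f*z,z])+T[:3,3]
def pix(d,p):
    f,cx,cy=K(d); c=np.array(d["view"])@np.r_[p,1]; return c[:2]/c[2]*f+[cx,cy]
E
python3 - <<'E'
from h import *
s=get_state(); print({k:np.round(v,3) for k,v in s.items()})
a=[get_image(n) for n in("top","side")]
for n,d in zip(("top","side"),a): cv2.imwrite(f"pics/{n}0.png",d["img"]); print(n,d["fovy"],np.round(np.linalg.inv(d["view"]),3).tolist())
E
```

```text
{'clock': np.float64(0.0), 'joint_pos': array([ 1.629e+00,  4.100e-02,  8.400e-02, -1.000e-03, -1.615e+00,
       -3.340e-01]), 'joint_velocities': array([-0.   ,  0.001,  0.   ,  0.   ,  0.001, -0.   ]), 'joint_torque': array([ 0.0000e+00, -3.6822e+01,  3.4742e+01,  6.9330e+00, -6.0000e-03,
       -0.0000e+00]), 'tcp_pos': array([0.163, 0.577, 0.247]), 'tool_rot': array([ 0.001,  0.991, -0.137, -0.   ]), 'force': array([-0.318, -0.57 ,  0.116]), 'moment': array([-0.002, -0.002, -0.072]), 'width': np.float64(0.997)}
top 51.44736934416534 [[0.019, -0.997, 0.074, 0.443], [-1.0, -0.02, -0.017, 0.012], [0.019, -0.074, -0.997, 1.031], [0.0, 0.0, 0.0, 1.0]]
side 55.42828187898867 [[-0.993, -0.063, 0.102, 0.401], [-0.12, 0.518, -0.847, 0.79], [0.0, -0.853, -0.522, 0.581], [0.0, 0.0, 0.0, 1.0]]
```

View pics/top0.png

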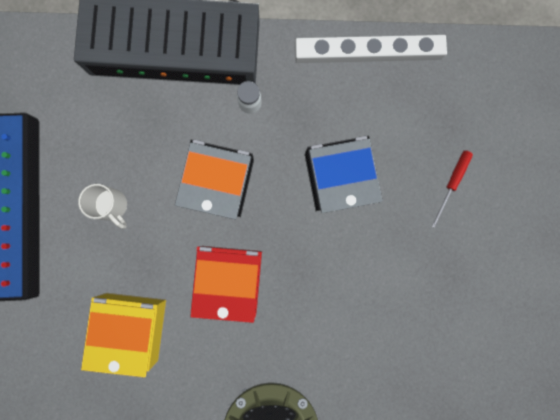

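View pics/side0.png

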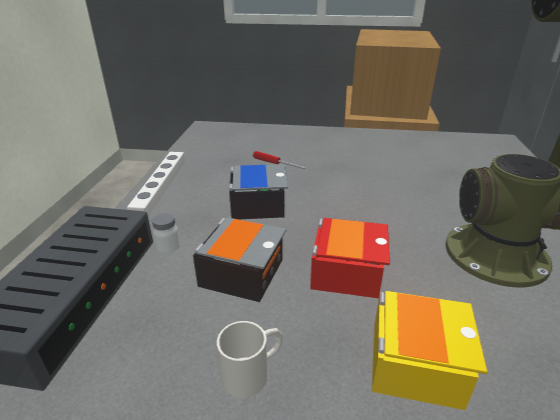

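The top view shows the following candidates:

| Candidate | Pixel in top view | Choice |
|---|---|---|
| Grey lid, orange band, black body | (214,180), spot at (207,205) | this is the target |
| Red look-alike | (226,283) | leave alone |
| Yellow look-alike | (122,335) | leave alone |
| Blue-banded box | (345,178) | leave shut |

The mug is at (103,203), the jar at (249,96) and the screwdriver at (455,185).

```bash
cat > m.py <<'E'
from h import *
from scipy import ndimage as nd
def white(d,lo,hi):
    im=d["img"].astype(int); m=(im.min(2)>200)&(im.max(2)-im.min(2)<25)
    l,n=nd.label(m); out=[]
    for i in range(1,n+1):
        v,u=np.where(l==i)
        if lo<len(u)<hi: out.append((u.mean(),v.mean(),len(u)))
    return out
def orange(d):
    h=cv2.cvtColor(d["img"],cv2.COLOR_BGR2HSV); m=cv2.inRange(h,(7,150,120),(16,255,255))
    c,_=cv2.findContours(m,cv2.RETR_EXTERNAL,cv2.CHAIN_APPROX_NONE)
    return [x for x in c if cv2.contourArea(x)>300]
E
python3 - <<'E'
from m import *
t=get_image("top");s=get_image("side")
for n,d in(("top",t),("side",s)):
    for w in white(d,20,400): print(n,"white",np.round(w,1),np.round(plane(d,w[0],w[1],.091),4),np.round(pt(d,w[0],w[1]),3))
    for c in orange(d):
        r=cv2.minAreaRect(c); b=cv2.boxPoints(r)
        print(n,"or",np.round(r[0],1),[np.round(plane(d,*p,.091)[:2],4).tolist() for p in b],np.round(pt(d,*r[0]),3))
cv2.imwrite("pics/crop.png",np.hstack([cv2.resize(t["img"][130:230,160:270],None,fx=3.6,fy=3.6),cv2.resize(s["img"][200:300,180:290],None,fx=3.6,fy=3.6)]))
E
```

```text
top white [104.3 202.9 320. ] [0.511 0.368 0.091] [0.517 0.401 0.003]
top white [350.7 199.8  73. ] [ 0.5286 -0.1627  0.091 ] [ 0.529 -0.163  0.091]
top white [206.4 204.9  77. ] [0.5112 0.1493 0.091 ] [0.511 0.149 0.09 ]
top white [113.9 219.4  34. ] [0.476  0.3459 0.091 ] [0.477 0.351 0.076]
top white [222.4 312.3  75. ] [0.2839 0.1085 0.091 ] [0.284 0.108 0.092]
top white [113.4 366.   75. ] [0.1696 0.3326 0.091 ] [0.17  0.333 0.091]
top or [118.  331.6] [[0.2126, 0.3931], [0.2806, 0.3887], [0.2681, 0.259], [0.2, 0.2641]] [0.241 0.325 0.094]
top or [225.5 278.7] [[0.3237, 0.1712], [0.3947, 0.1671], [0.3852, 0.036], [0.3141, 0.0409]] [0.354 0.104 0.091]
top or [213.9 173.1] [[0.5605, 0.2043], [0.627, 0.1916], [0.6008, 0.0656], [0.5345, 0.0789]] [0.58  0.135 0.093]
side white [279.7 174.   21. ] [ 0.5275 -0.1657  0.091 ] [ 0.527 -0.162  0.093]
side white [380.5 240.7  49. ] [0.2832 0.1076 0.091 ] [0.283 0.107 0.091]
side white [267.9 244.4  53. ] [0.5108 0.1481 0.091 ] [0.511 0.148 0.091]
side white [260.9 331.9  90. ] [0.4872 0.3709 0.091 ] [0.488 0.366 0.085]
side white [467.5 332.1 118. ] [0.1694 0.3328 0.091 ] [0.17  0.334 0.092]
side white [219.  341.9  43. ] [0.5468 0.3973 0.091 ] [0.548 0.395 0.089]
side white [240.1 357.2  55. ] [0.5094 0.4203 0.091 ] [0.528 0.356 0.006]
side or [422.5 327.5] [[0.283, 0.401], [0.266, 0.2584], [0.1817, 0.2482], [0.2132, 0.3926]] [0.237 0.331 0.091]
side or [346.  238.1] [[0.3935, 0.1659], [0.3878, 0.0334], [0.3083, 0.0414], [0.3237, 0.171]] [0.353 0.108 0.091]
side or [234.7 238.6] [[0.6268, 0.1892], [0.6022, 0.0152], [0.5328, 0.0788], [0.5662, 0.2337]] [0.582 0.137 0.091]
```

View pics/crop.png

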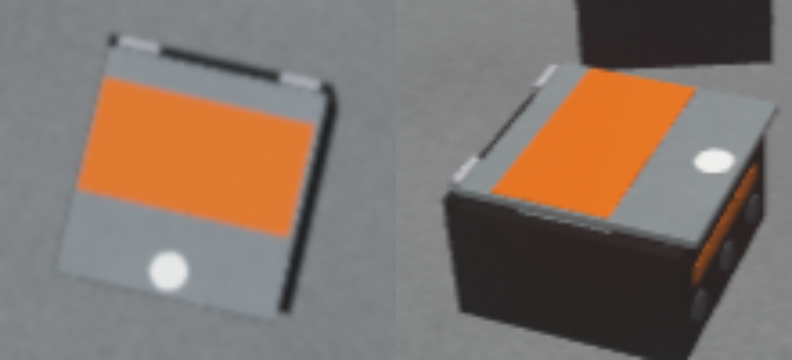

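The close crop confirms the choice: black body, grey lid, orange band and an orange front strip. The spot is at about (0.511, 0.149), the box yaw is about −11.4°, and both views agree on z = 0.091.

From that, the hinge is at about (0.6345, 0.124) and the reset button at (0.554, 0.140). Moving above the spot with the fingers shut.

```bash
python3 -m inch '[[[45,32,0],0,0],[[45,32,0],0,0],[[45,32,0],0,0],[[45,32,0],0,0],[[45,32,0],0,0],[[45,32,0],0,0],[[45,32,0],0,0],[[45,32,0],0,0],[[45,32,0],0,0],[[45,32,0],0,0]]' 30
cat > rel.py <<'E'
# tool-frame mm to each target, spin to align with box, current tip pose in box frame
from h import *
from scipy.spatial.transform import Rotation as R
s=get_state(); p=s["tcp_pos"]; M=R.from_quat(np.roll(s["tool_rot"],-1)).as_matrix()
yaw=np.radians(-11.4); H=np.array([.6345,.124,0]); ex=np.array([np.cos(yaw),np.sin(yaw),0]); ey=np.array([-ex[1],ex[0],0]); O=H-.062*ex
for n,q in(("press",H-.126*ex+[0,0,.108]),("reset",O-.02*ex+[0,0,.069])): print(n,np.round(1000*M.T@(q-p),1))
e=M[:,0]; print("spin",round(np.arctan2(e[1],e[0])-yaw,4),"tilt",np.round(M[:2,2],3))
d=p-O; print("box-frame TCP mm",np.round([1000*d@ex,1000*d@ey,1000*p[2]],1),"F",np.round(s["force"],2),"w",s["width"],"t",s["clock"])
E
python3 rel.py
```

```text
clock: 1.45
tcp_pos: [0.5168, 0.1355, 0.2467]
tool_rot: [0.001, 0.991, -0.134, 0.0]
force: [-0.1, 2.2, 0.3]
width: -0.002
press [ -9.3 -11.7 138.6]
reset [ 34.6 -14.9 177.7]
spin -0.0689 tilt [ 0.    -0.003]
box-frame TCP mm [-55.7 -12.  246.7] F [-0.12  2.22  0.29] w -0.0017239378016478135 t 1.45
```

```bash
python3 -m inch '[[[-9,-12,0],-0.069,0],[[0,0,40],0,0],[[0,0,40],0,0],[[0,0,35],0,0],[[0,0,0],0,0],[[0,0,0],0,0]]'
python3 rel.py; python3 - <<'E'
from h import *
d=get_image("side"); w=get_image("wrist")
cv2.imwrite("pics/s1.png",np.hstack([cv2.resize(d["img"][130:330,130:330],(400,400)),cv2.resize(w["img"],(400,300)).repeat(1,0) if 0 else cv2.copyMakeBorder(cv2.resize(w["img"],(400,300)),50,50,0,0,0)]))
E
```

```text
clock: 2.2
tcp_pos: [0.5139, 0.1441, 0.1295]
tool_rot: [0.002, 0.995, -0.103, 0.001]
force: [-0.0, -0.2, 0.1]
width: -0.002
press [-3.9 -4.2 21.4]
reset [40.  -4.7 60.5]
spin -0.0076 tilt [ 0.001 -0.003]
box-frame TCP mm [-60.2  -4.2 129.5] F [-0.02 -0.25  0.13] w -0.0018217364304889282 t 2.2
```

View pics/s1.png

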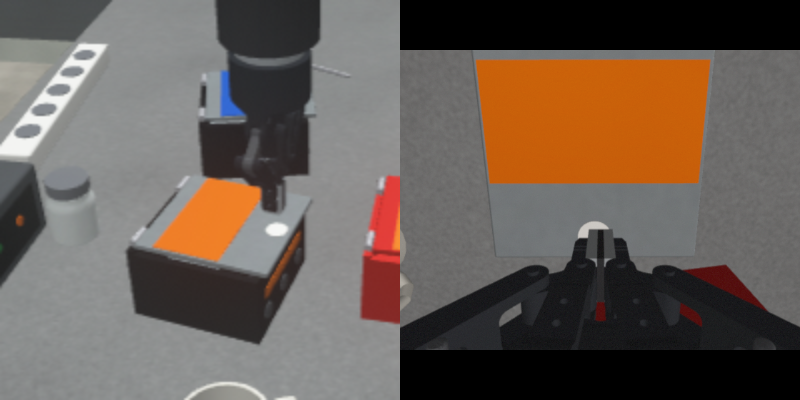

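The fingertips are just above the lid beside the white spot, which shows at wrist-half pixel (592,228), and the 4 mm lateral error matches `rel.py`. I'll correct that and press.

```bash
python3 -m inch '[[[-4,-4,8],-0.008,0],[[0,0,6],0,0],[[0,0,4],0,0],[[0,0,3],0,0],[[0,0,0],0,0]]'
python3 rel.py
python3 - <<'E'
from h import *
from scipy.spatial.transform import Rotation as R
w=get_image("wrist"); s=get_state(); M=R.from_quat(np.roll(s["tool_rot"],-1)).as_matrix(); T=np.linalg.inv(w["view"])
print("cam in tool mm",1000*M.T@(T[:3,3]-s["tcp_pos"]))
E
```

```text
clock: 2.92
tcp_pos: [0.5113, 0.15, 0.1091]
tool_rot: [0.0, 0.995, -0.099, 0.002]
force: [-0.5, 0.1, 0.4]
width: 0.005
press [-0.1  1.1  1.1]
reset [43.7  1.2 40.3]
spin 0.0013 tilt [ 0.004 -0.001]
box-frame TCP mm [-63.9   1.1 109.1] F [-0.54  0.13  0.39] w 0.004644531614750389 t 2.925
cam in tool mm [  66.5882816    -0.13631868 -125.55309362]
```

```bash
python3 -m inch '[[[0,-1,2],0,0],[[0,0,2],0,0],[[0,0,2],0,0],[[0,0,0],0,0]]'
python3 rel.py
```

```text
clock: 3.48
tcp_pos: [0.5118, 0.1509, 0.1046]
tool_rot: [0.0, 0.995, -0.099, 0.002]
force: [-1.1, 1.0, 2.0]
width: 0.0
press [-0.4  2.1 -3.4]
reset [43.4  2.1 35.8]
spin 0.0013 tilt [ 0.005 -0.001]
box-frame TCP mm [-63.6   2.1 104.6] F [-1.06  1.04  2.01] w 0.0001776075012833942 t 3.475
```

```bash
python3 -m inch '[[[0,0,2],0,0],[[0,0,2],0,0],[[0,0,0],0,0]]'
python3 rel.py
```

```text
clock: 3.85
tcp_pos: [0.5121, 0.151, 0.1038]
tool_rot: [0.0, 0.995, -0.098, 0.003]
force: [-1.2, -1.3, 2.3]
width: -0.002
press [-0.7  2.3 -4.2]
reset [43.   2.4 35.1]
spin 0.0021 tilt [ 0.007 -0.001]
box-frame TCP mm [-63.3   2.3 103.8] F [-1.2  -1.34  2.31] w -0.0017353035730694783 t 3.85
```

```bash
python3 -m inch '[[[0,2,5],0,0],[[0,0,6],0,0]]'
python3 rel.py
```

```text
clock: 4.1
tcp_pos: [0.5126, 0.1511, 0.1027]
tool_rot: [-0.002, 0.995, -0.097, 0.006]
force: [-28.6, -2.1, 41.3]
width: -0.001
press [-1.1  2.4 -5.4]
reset [42.4  2.9 34.2]
spin 0.0052 tilt [0.013 0.003]
box-frame TCP mm [-62.9   2.5 102.7] F [-28.55  -2.14  41.27] w -0.0014166394513531687 t 4.1
```

Bottomed on the stop. Now I'll rise straight up so the spring can lift the lid.

```bash
python3 -m inch '[[[0,0,-6],0,0],[[0,0,-10],0,0],[[0,0,-20],0,0],[[0,0,-30],0,0],[[0,0,-30],0,0],[[0,0,0],0,0],[[0,0,0],0,0]]'
python3 rel.py;  python3 - <<'E'
from m import *
d=get_image("side"); cv2.imwrite("pics/s2.png",cv2.resize(d["img"][130:330,130:330],(500,500)))
for w in white(d,20,400): print(np.round(w,1),np.round(pt(d,w[0],w[1]),3))
E
```

```text
clock: 4.97
tcp_pos: [0.5116, 0.151, 0.2031]
tool_rot: [-0.003, 0.995, -0.097, 0.006]
force: [-1.0, 0.6, -0.6]
width: -0.002
press [-1.3  2.8 95. ]
reset [ 42.2   3.3 134.6]
spin 0.0049 tilt [0.013 0.004]
box-frame TCP mm [-63.8   2.2 203.1] F [-1.02  0.61 -0.65] w -0.0024444166751769083 t 4.975
[260.4 220.2  32. ] [0.525 0.144 0.146]
[380.5 240.6  50. ] [0.283 0.109 0.092]
[246. 341. 215.] [0.516 0.355 0.047]
[467.5 332.1 118. ] [0.17  0.334 0.092]
```

View pics/s2.png

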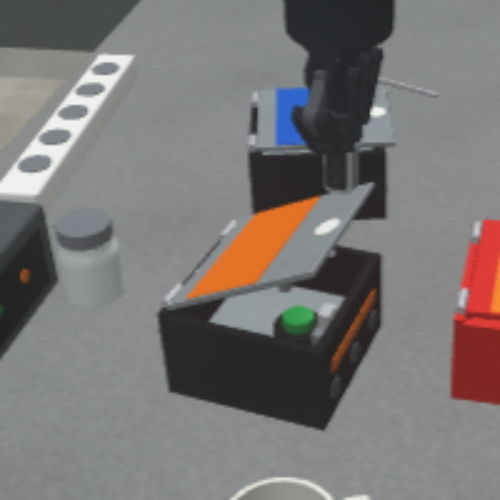

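The lid is ajar: its front edge is up at crop (370,190), and the spot's z of 146 mm gives about 0.46 rad. I'll back off in front and dip the tips about 25 mm below the edge.

```bash
python3 -m inch '[[[-15,1,0],0,0],[[-17,1,0],0,0],[[0,0,0],0,0],[[0,0,30],0,0],[[0,0,30],0,0],[[0,0,0],0,0]]'
python3 rel.py
```

```text
clock: 5.78
tcp_pos: [0.4774, 0.155, 0.1389]
tool_rot: [-0.001, 0.995, -0.097, 0.005]
force: [-0.5, -0.4, 0.6]
width: -0.002
press [33.9 -0.3 31.2]
reset [77.5  0.1 70.6]
spin 0.0055 tilt [0.01  0.002]
box-frame TCP mm [-98.2  -0.6 138.9] F [-0.51 -0.35  0.57] w -0.0020677987443423274 t 5.775
```

```bash
python3 -m inch '[[[10,0,0],0,0],[[10,0,0],0,0],[[9,0,-10],0,0],[[9,0,-13],0,0],[[9,0,-13],0,0],[[10,0,-10],0,0]]'
python3 rel.py
```

```text
clock: 6.52
tcp_pos: [0.5327, 0.1449, 0.1921]
tool_rot: [-0.002, 0.995, -0.095, 0.0]
force: [0.2, -0.0, -1.2]
width: -0.001
press [-22.1   0.5  84.1]
reset [ 21.9   1.  123.1]
spin 0.0083 tilt [0.001 0.004]
box-frame TCP mm [-41.9   0.3 192.1] F [ 0.17 -0.03 -1.21] w -0.001204496496800163 t 6.525
```

```bash
python3 -m inch '[[[10,0,-7],0,0],[[11,0,-7],0,0],[[11,0,-5],0,0],[[11,0,-4],0,0],[[11,0,-2],0,0]]'
python3 rel.py;  python3 - <<'E'
from m import *
d=get_image("side"); cv2.imwrite("pics/s3.png",cv2.resize(d["img"][130:330,130:330],(500,500)))
E
```

```text
clock: 7.15
tcp_pos: [0.5912, 0.1329, 0.2226]
tool_rot: [-0.003, 0.995, -0.096, 0.002]
force: [-1.3, -0.0, 0.9]
width: 0.003
press [-82.1   0.3 114.4]
reset [-38.2   0.8 153.5]
spin 0.0065 tilt [0.004 0.006]
box-frame TCP mm [1.780e+01 1.000e-01 2.226e+02] F [-1.26 -0.03  0.94] w 0.003167259279710417 t 7.15
```

View pics/s3.png

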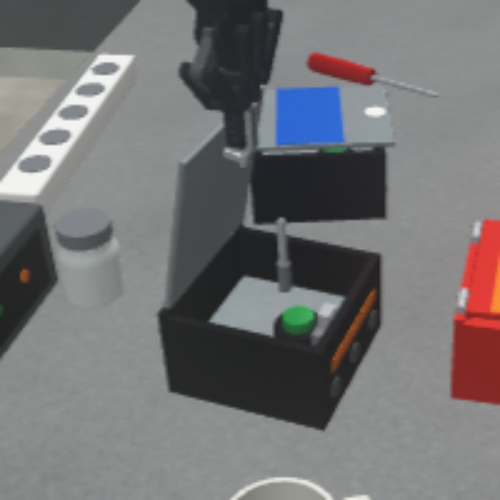

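The lid is following the fingertips at about 1.3 rad, and both the green button (298,320) and a post (285,255) in the pocket are visible. I'll continue pushing.

```bash
python3 -m inch '[[[10,0,0],0,0],[[10,0,0],0,0],[[9,0,0],0,0],[[0,0,0],0,0]]'
python3 rel.py;  cat > ang.py <<'E'
from m import *
yaw=np.radians(-11.4); H=np.array([.6345,.124,0]); ex=np.array([np.cos(yaw),np.sin(yaw),0]); ey=np.array([-ex[1],ex[0],0]); O=H-.062*ex
d=get_image("side"); f,cx,cy=K(d); T=np.linalg.inv(d["view"]); v,u=np.mgrid[0:420,0:560]; z=d["depth"]
P=np.stack([(u-cx)/f*z,(v-cy)/f*z,z],-1)@T[:3,:3].T+T[:3,3]; X=(P-O)@ex*1000; Y=(P-O)@ey*1000; Z=P[...,2]*1000
m=(z>0)&(abs(Y)<60)&(Z>110)&(Z<232)&(X>35)&(X<110)&(Y>25)
a=np.polyfit(Z[m],X[m],1); print("lid n",m.sum(),"angle",np.pi/2+np.arctan(a[0]),"x at z160",np.polyval(a,160),"resid",np.std(X[m]-np.polyval(a,Z[m])))
g=cv2.inRange(cv2.cvtColor(d["img"],cv2.COLOR_BGR2HSV),(45,80,50),(80,255,255))>0
g&=(abs(X)<70)&(abs(Y)<70); print("green",g.sum(),[np.round(q[g].mean(),1) for q in (X,Y,Z)], "ztop",np.percentile(Z[g],90) if g.any() else 0)
k=(abs(X)<50)&(abs(Y)<62)&(Z>56)&(Z<130)&(z>0); print("post",k.sum(),[np.round(np.percentile(q[k],[5,50,95]),0) for q in (X,Y,Z)] if k.any() else 0)
cv2.imwrite("pics/last.png",cv2.resize(d["img"][130:330,130:330],(500,500)))
E
python3 ang.py
```

```text
clock: 7.7
tcp_pos: [0.6241, 0.126, 0.2266]
tool_rot: [-0.003, 0.995, -0.096, 0.005]
force: [0.1, -0.7, 1.0]
width: -0.001
press [-1.164e+02  1.000e-01  1.176e+02]
reset [-72.7   0.7 157. ]
spin 0.0059 tilt [0.01  0.006]
box-frame TCP mm [ 5.140e+01 -1.000e-01  2.266e+02] F [ 0.13 -0.74  1.04] w -0.0010589774302481433 t 7.7
lid n 581 angle 1.6052808565773642 x at z160 61.71672789260355 resid 0.8323319483671191
green 129 [np.float64(-22.3), np.float64(4.1), np.float64(50.0)] ztop 53.259399486845886
post 282 [array([-48.,   4.,  38.]), array([-62., -61.,  32.]), array([58., 72., 99.])]
```

```bash
python3 -m inch '[[[-15,0,0],0,0],[[-20,0,0],0,0],[[-20,0,0],0,0],[[-16,0,0],0,0],[[0,0,0],0,0]]'
cat >> ang.py <<'E'
for y in range(-55,56,10):
    q=(abs(X)<55)&(abs(Y-y)<5)&(Z>56)&(Z<160)&(z>0)
    if q.sum()>3: print("obst Y",y,q.sum(),"X",np.round(np.percentile(X[q],[5,95])),"Zmax",np.round(Z[q].max()))
E
python3 rel.py; python3 ang.py; python3 -c "
from h import *
print(get_state()['joint_pos'])"
```

```text
clock: 8.38
tcp_pos: [0.5527, 0.1401, 0.2237]
tool_rot: [-0.003, 0.995, -0.096, 0.004]
force: [-0.6, 0.4, 0.8]
width: 0.001
press [-4.340e+01  1.000e-01  1.154e+02]
reset [  0.3   0.7 154.7]
spin 0.006 tilt [0.008 0.006]
box-frame TCP mm [-21.4  -0.4 223.7] F [-0.58  0.36  0.84] w 0.0010521666391918377 t 8.375
lid n 572 angle 1.5747500159890182 x at z160 59.451636984589875 resid 0.8500858016161924
green 129 [np.float64(-22.3), np.float64(4.0), np.float64(49.9)] ztop 52.91267996741313
post 288 [array([-48.,   2.,  38.]), array([-62., -60.,  31.]), array([57., 71., 99.])]
obst Y -55 90 X [-42.  20.] Zmax 108.0
obst Y -45 10 X [13. 17.] Zmax 106.0
obst Y 5 7 X [-55. -48.] Zmax 77.0
obst Y 15 14 X [-54. -47.] Zmax 77.0
obst Y 25 33 X [-55. -46.] Zmax 77.0
obst Y 35 7 X [-51. -45.] Zmax 61.0
[ 5.99590013e-01 -4.75582447e-02 -4.77671515e-02  1.55174074e-04
 -1.56099009e+00  7.77871210e-01]
```

View pics/last.png

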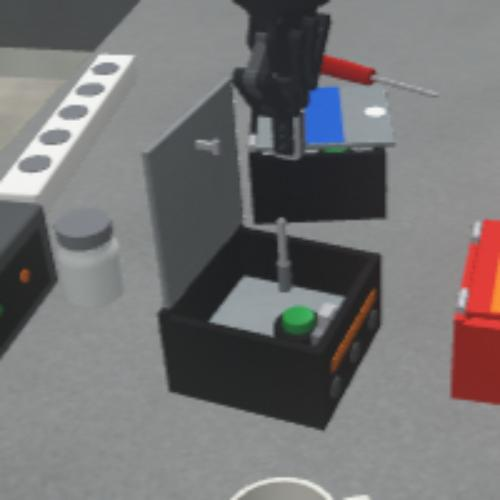

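The lid stands alone at about 1.57 rad, and the way to the button is clear; the post near (X15, Y−50) tops out at 106 mm. The wrist camera sits 67 mm towards the lid, so I'll turn the tool 90° before going down.

```bash
python3 -m inch '[[[0,0,0],0.175,0],[[0,0,0],0.175,0],[[0,0,0],0.175,0],[[0,0,0],0.175,0],[[0,0,0],0.175,0],[[0,0,0],0.175,0],[[0,0,0],0.175,0],[[0,0,0],0.175,0],[[0,0,0],0.17,0],[[0,0,0],0,0]]'
python3 rel.py
```

```text
clock: 9.68
tcp_pos: [0.5583, 0.1384, 0.2184]
tool_rot: [0.002, -0.615, 0.788, -0.0]
force: [-0.4, -0.1, 1.0]
width: -0.001
press [  1.5  48.7 110.3]
reset [ -0.4   4.8 149.4]
spin -1.6175 tilt [0.003 0.002]
box-frame TCP mm [-15.5  -1.  218.4] F [-0.36 -0.1   0.95] w -0.0014956231103171887 t 9.675
```

```bash
python3 -m inch '[[[0,5,30],0,0],[[0,0,40],0,0],[[0,0,40],0,0],[[0,0,20],0,0],[[0,0,0],0,0]]'
python3 rel.py
```

```text
clock: 10.3
tcp_pos: [0.5554, 0.1392, 0.0842]
tool_rot: [0.002, -0.623, 0.783, -0.0]
force: [0.6, -1.0, 0.6]
width: -0.004
press [  0.5  45.4 -23.9]
reset [-0.6  1.6 15.2]
spin -1.5987 tilt [0.003 0.002]
box-frame TCP mm [-18.5  -0.7  84.2] F [ 0.65 -1.01  0.59] w -0.004088296529287294 t 10.3
```

```bash
python3 -m inch '[[[0,2,8],0,0],[[0,0,6],0,0],[[0,0,4],0,0],[[0,0,4],0,0]]'
python3 rel.py
```

```text
clock: 10.8
tcp_pos: [0.5552, 0.1403, 0.0647]
tool_rot: [0.004, -0.624, 0.782, -0.001]
force: [-2.9, -0.6, 4.0]
width: -0.002
press [  1.2  44.8 -43.6]
reset [ 0.3  1.1 -4.3]
spin -1.5952 tilt [0.007 0.003]
box-frame TCP mm [-18.9   0.3  64.7] F [-2.89 -0.63  3.97] w -0.0020527062883940995 t 10.8
```

```bash
python3 -m inch '[[[0,0,5],0,0],[[0,0,6],0,0]]'
python3 rel.py
```

```text
clock: 11.05
tcp_pos: [0.5559, 0.1403, 0.0625]
tool_rot: [0.004, -0.625, 0.781, -0.003]
force: [-26.7, -0.2, 42.6]
width: 0.002
press [  1.3  45.2 -46. ]
reset [ 0.4  1.6 -6.5]
spin -1.5927 tilt [0.01  0.001]
box-frame TCP mm [-18.3   0.4  62.5] F [-26.75  -0.17  42.58] w 0.0017463261843986254 t 11.05
```

The button is at its hard stop: 6.5 mm of travel, with the force jumping to 42 N. Raising and clearing away.

```bash
python3 -m inch '[[[0,0,-8],0,0],[[0,0,-20],0,0],[[0,0,-40],0,0],[[0,0,-50],0,0],[[0,0,-50],0,0],[[0,30,-20],0,0],[[0,30,0],0,0],[[0,0,0],0,0]]'
python3 rel.py; python3 ang.py; python3 - <<'E'
from m import *
t=get_image("top"); cv2.imwrite("pics/t9.png",t["img"])
E
```

```text
clock: 12.05
tcp_pos: [0.4949, 0.1541, 0.2572]
tool_rot: [0.008, -0.625, 0.781, -0.003]
force: [0.6, 0.7, 0.2]
width: -0.0
press [  2.9 -14.7 149.4]
reset [  2.3 -58.2 189. ]
spin -1.5925 tilt [0.015 0.006]
box-frame TCP mm [-80.8   1.9 257.2] F [0.64 0.74 0.18] w -0.00048473284028923336 t 12.05
lid n 596 angle 1.627653345541023 x at z160 63.36012330852507 resid 0.8194740606095003
green 130 [np.float64(-22.2), np.float64(4.1), np.float64(49.9)] ztop 52.83561129108624
post 275 [array([-49.,   3.,  40.]), array([-62., -60.,  29.]), array([ 58.,  70., 100.])]
obst Y -55 92 X [-42.  19.] Zmax 107.0
obst Y -45 8 X [15. 18.] Zmax 87.0
obst Y 5 6 X [-53. -48.] Zmax 76.0
obst Y 15 14 X [-55. -45.] Zmax 77.0
obst Y 25 34 X [-55. -47.] Zmax 77.0
obst Y 35 8 X [-51. -45.] Zmax 62.0
```

View pics/last.png

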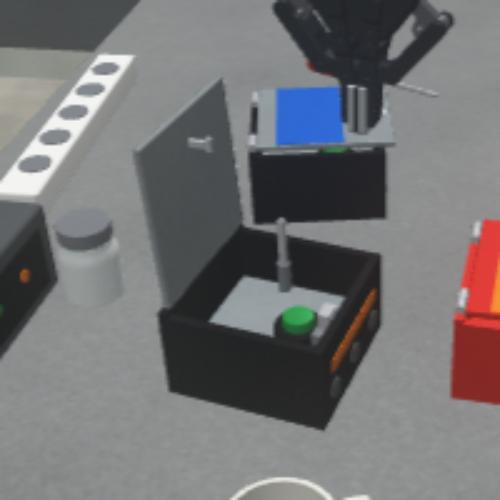

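View pics/t9.png

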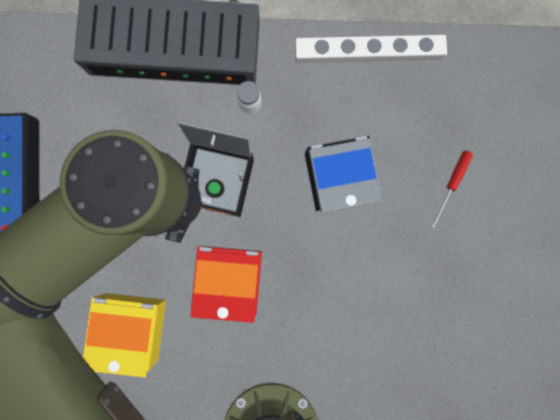

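Lid estimates so far are 1.605, 1.575 and 1.628, and the picture shows a real small shift. I'll check whether it is still drifting.

```bash
python3 ang.py | head -2; python3 -m inch '[[[0,0,0],0,0],[[0,0,0],0,0],[[0,0,0],0,0],[[0,0,0],0,0],[[0,0,0],0,0],[[0,0,0],0,0],[[0,0,0],0,0],[[0,0,0],0,0]]' | head -2; python3 ang.py | head -2;python3 -m inch '[[[0,0,0],0,0],[[0,0,0],0,0],[[0,0,0],0,0],[[0,0,0],0,0],[[0,0,0],0,0],[[0,0,0],0,0],[[0,0,0],0,0],[[0,0,0],0,0]]'|head -2;  python3 ang.py | head -2
```

```text
lid n 588 angle 1.6276799685783354 x at z160 63.32940603105595 resid 0.8585608410968307
green 128 [np.float64(-22.2), np.float64(3.8), np.float64(49.8)] ztop 53.024164370463645
clock: 13.2
tcp_pos: [0.4969, 0.153, 0.2541]
lid n 603 angle 1.6280135611579112 x at z160 63.36943564467236 resid 0.8612156514565781
green 127 [np.float64(-22.3), np.float64(4.1), np.float64(50.0)] ztop 53.11451221856718
clock: 14.25
tcp_pos: [0.4969, 0.153, 0.2542]
lid n 597 angle 1.6290518561351628 x at z160 63.32489811713293 resid 0.8472542916692889
green 128 [np.float64(-22.4), np.float64(4.1), np.float64(49.9)] ztop 53.34426379418491
```

Stable at about 1.63 rad. One last check on the bystanders, then I'll hand in.

```bash
python3 - <<'E'
from m import *
t=get_image("top"); s=get_image("side")
a=cv2.imread("pics/top0.png"); b=cv2.imread("pics/side0.png")
for n,x,y,r in(("jar",t["img"],a,(75,120,230,270)),("screw",t["img"],a,(140,235,425,480)),("blue",t["img"],a,(130,220,300,390)),("mug",s["img"],b,(315,400,210,290)),("jar_s",s["img"],b,(208,255,148,185))):
    q=slice(*r[:2]),slice(*r[2:]); e=cv2.absdiff(x[q],y[q]).max(2); print(n,"changed px",(e>30).sum(),"of",e.size)
print([np.round(pt(t,*w[:2]),3).tolist() for w in white(t,60,80)])
from cell import finish_job
print(finish_job())
E
```

```text
jar changed px 0 of 1800
screw changed px 0 of 5225
blue changed px 0 of 8100
mug changed px 0 of 6800
jar_s changed px 0 of 1739
[[0.284, 0.108, 0.091], [0.17, 0.332, 0.091]]
the job is handed in; nothing more can be done
None
```

The job is done and handed in at about 14 s on the robot's clock; nothing was gripped.

**What I did:**
- **Catch:** I pressed the white spot to its stop with the fingers shut. The catch let go and the lid sprang to about 0.46 rad.
- **Lid:** I pushed it up and back along its arc with the fingertips until it stood upright.
- **Button:** I pressed the green button to its hard stop, with about 6.5 mm of travel, and let it come back up.

**Last checks:**
- **Lid:** it stands free and steady over 2 s at about 1.63 rad, slightly past upright. It read 1.575 rad just after I let go, so it moved back about 0.05 rad before the final check. I don't know why; the gripper or the wrist camera may have brushed it.
- **Button:** its top is back at about 52–53 mm, where it should be.
- **Other things:** the image patches of the blue box, mug, jar and screwdriver show no change from the start.
- **Arm:** the fingers are clear of everything. The wrist force peaked at about 50 N each time a stop was reached (spot and button).

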